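Set the gearbox shaft to the middle of its end float

ROBOT

A 6-joint arm with a two-finger parallel gripper is mounted at the origin on the work surface. World frame = base frame: x ahead of the robot, y to its left, z up, the work surface at z = 0. Lengths are in m, angles in rad, forces in N, time in s.
With the tool pointing down it reaches from about 0.35 to 0.775 m from the base axis. Payload 5.5 kg.
Tool frame: the origin (TCP) lies at the very end of the fingers, on their centre line; the grasp point (between the pads) lies 19 mm behind it; x points along the fingers, y is the direction in which the jaws open and shut, and the axes are right-handed (so a half turn about x gives the same grasp; the last joint's range is limited). The gripper opens to 85 mm and grips with 20 to 120 N. Pads are 22 mm wide; open, the fingers measure 114 mm over their backs; the gripper's body (76 mm by 85 mm) begins 54 mm behind the grasp point. The pads swing forward as they close: fully open they stand 13 mm farther back than shut.
Start: joints at [1.088, 0.313, 0.046, 1.304, 0, 1.431], TCP at [0.193, 0.542, 0.231] pointing down, gripper open.
Joint ranges: [-2.76, 2.76], [-0.86, 1.69], [-1.03, 1.26], [-2.2, 2.34], [-1.47, 1.5], [-3.14, 3.14]. Speed limits (rad/s): [2.57, 2.57, 3.14, 3.14, 3.14, 3.14].

INTERFACE

Orientations are given as a unit quaternion [w, x, y, z].
In Python, from workcell import env gives the robot as it stands.
- The arm moves only by the tool drive_tool, never from a script. Its argument "plan" is a list that holds one entry, the list of rows, each a list of 7 numbers: the shift along the tool's x, y, z in cm, then the turn, a rotation vector about the tool's x, y, z in degrees, then the opening, from 0 (shut) to 1 (fully open). In form: [[[tx, ty, tz, wx, wy, wz, fingers], ...]]. A call has exactly 5 rows; each row shifts and turns the commanded pose from where the row before left it, along the tool's axes as they then stand; what a row does not reach is not made up. A row lasts 1/12 s, in which the tool goes at most 41.7 mm and 7.16 degrees, less where a joint would pass 70% of its speed; a pose out of reach is approached as far as the arm can. A call with a gripper value outside its range is refused whole. The fingers move at their own pace and stop on an object; "squeeze" is the grip in N (left out, the last holds). Time passes only in rows, so rows that do not move let the fingers close, or fill a call up. It gives the time, the measured TCP pose, the force and the opening at its end, in the units of the state.
- env.get_state(): the state, without advancing time (a new reading comes with each control period).
- env.read_camera(name): name is "scene" or "top" or "wrist"; returns the picture (384x512x3 uint8, red, green, blue); there is no depth.
- env.camera_model(name): a dict with "camera_matrix" (3x3 intrinsics, pixels), "camera_from_world" (4x4, takes a point from world to camera coordinates); the wrist camera has in their place "T_tool_cam" (4x4, takes a point from camera to tool coordinates, whose origin is the TCP and whose axes are the tool frame's). Camera axes: x right, y down, z forward; pixel columns grow to the right and rows downward; lengths in m; the calibration is good to about 2 mm. A picture is of the moment at which its call begins: read the wrist's pose just before it. camera_model takes no time and is no camera call.
- env.hand_in(): hands the job in, once; it reports no verdict.
The state is a dict: "clock": time; "joint_pos": joint angles; "qvel": joint speeds; "tau": joint torques, N m; "tcp_pos": TCP position; "orientation": TCP orientation; "wrist_force": force on the tool from outside, world axes, zero at the start; "ft_torque": the same for the moment, N m; "finger_gap": finger opening in m.
Only numpy, scipy, OpenCV 4.12 (cv2) and the standard library are available. Lean on these libraries where they do the work, as an engineer would, in place of code of your own. Each camera call takes 0.05 s, during which the arm holds its last target.

TASK

Take hold of the shaft that sticks out of the gearbox and feel its end float: pull it gently out until it bears on its outer stop and keep a light pull on it for a moment, then push it in until it bears on its inner stop and keep a light push on it for a moment. Then set the shaft half-way between the two stops and let go of it, leaving it there; never force it hard against a stop, and leave the other things on the bench alone.

Things in the scene. Friction and masses are not known exactly. Their poses are not given: they have to be found in the camera images.
- gearbox: Grey welded gearbox bolted to the bench, base 190 x 200 mm, cover 170 x 170 mm, top 140 mm above the bench. Origin: centre of its underside. Its x axis is level, parallel to the shaft, which comes out of the -x side: -x is out (pull), +x is in (push). The shaft axis is 85 mm above the bench, at y = 0. Hidden inside, thrust_plate on the shaft meets stop_out and stop_in; stops is midway.
- shaft_mouth (a point): Fixed point: centre of the outer face of the round bearing boss (68 mm across, 12 mm proud of the housing) from which the shaft comes out, 87 mm from the gearbox origin along -x. How the stops feel: alike and springy (about 0.15 mm per N). Hold 8 to 14 N on the shaft (drag included) for about 0.5 s to test one; a stop must bear at least 3.5 N and never more than 22 N.
- shaft_grip (a point): Point on the shaft's axis that moves with it: middle of the bare steel shaft, where it is best held, 73 mm outside the boss face when shaft reads 0. The shaft is level, 25 mm in diameter, with a collar 36 mm across and 16 mm long at its free end; the collar's near side is 44 mm farther out than this point. Its x axis is the gearbox's x axis.
- shaft (a joint): How far the shaft is slid out (m), growing outwards; 0 is only a mark, not the middle. It slides without turning, drags with about 2.5 N and stays where left. The float between the stops is 24 to 36 mm, its middle up to 10 mm either side of 0: both differ each time and can only be felt. Half-way means within 2 mm of the middle.
- hammer: Hammer lying on the bench, about 250 mm long; not part of the job.
- wrench: Steel wrench lying on the bench; not part of the job.
- bearing: Loose steel bearing ring, 62 mm across, 16 mm high, lying flat on the bench; not part of the job.
- offcut: Offcut of steel angle, 140 mm long, lying on the bench; not part of the job.

How it is judged:
By the outcome, as a careful person would: the job done as asked, in the order asked, and still so for the second after the job is handed in, with the robot touching nothing.
It also fails if it takes over 42 s, if anything falls off the work surface, if the arm or the gripper's body presses on something with over 40 N, if the wrist force passes 120 N, or if a joint passes its speed limit or range.

## Working session

There is one attempt and no reset: what is moved stays moved. The work goes in short steps, Python scripts to look and compute and a tool call to move; the robot and the scene stay as the last step left them, time stands still between calls to the robot, and variables do not carry over. Pictures are saved under pics/ and viewed, and the job is handed in when it is done.

Besides the shell and the picture viewer there is one more tool, called after "Call:" by a JSON object that holds its "name" and its "arguments", one argument or row to a line. drive_tool: Moves the arm, as the interface text tells. Its arguments: {"type":"object","properties":{"plan":{"type":"array","items":{"type":"array","items":{"type":"array","items":{"type":"number"}}}},"squeeze":{"type":"number"}},"required":["plan"]}

```bash
ls; mkdir -p pics; python3 - <<'E'
from workcell import env
import cv2
s=env.get_state();print(s)
for n in("scene","top","wrist"):
    im=env.read_camera(n);cv2.imwrite(f"pics/{n}0.png",im[:,:,::-1])
    print(n,env.camera_model(n))
E
```

```text
pics
{'clock': 0.0, 'joint_pos': array([1.08839939e+00, 3.13998144e-01, 4.49535761e-02, 1.30362096e+00,
       1.68409701e-05, 1.43121579e+00]), 'qvel': array([-7.92253930e-04, -8.52772098e-04, -1.31405003e-03, -6.03997705e-04,
        1.03071272e-05,  1.26037392e-03]), 'tau': array([-7.33147608e-04, -4.80628395e+01,  2.98533583e+01,  1.94989733e-02,
       -1.20749896e-04,  1.30441386e-06]), 'tcp_pos': array([0.19302557, 0.5410681 , 0.23039979]), 'orientation': array([ 0.69653632,  0.11998387,  0.69695211, -0.12123855]), 'wrist_force': array([ 0.01252765,  0.30042762, -0.69818314]), 'ft_torque': array([-0.00507725,  0.05489854,  0.00769779]), 'finger_gap': 0.0856229976068677}
scene {'camera_matrix': array([[350.75928778,   0.        , 255.0317598 ],
       [  0.        , 350.75928778, 196.91751101],
       [  0.        ,   0.        ,   1.        ]]), 'camera_from_world': array([[ 0.61249698,  0.790182  , -0.02144443, -0.37758046],
       [ 0.49365441, -0.40355474, -0.77035635, -0.2231126 ],
       [-0.61737572,  0.46125479, -0.63725288,  1.32990259],
       [ 0.        ,  0.       
[... 310 characters left out ...]
, -0.01410492, -0.04293688,  0.56853587],
       [ 0.04255246,  0.02650906, -0.99874249,  1.166042  ],
       [ 0.        ,  0.        ,  0.        ,  1.        ]])}
wrist {'camera_matrix': array([[285.75149702,   0.        , 255.13532421],
       [  0.        , 285.75149702, 190.42779799],
       [  0.        ,   0.        ,   1.        ]]), 'T_tool_cam': array([[ 6.36500259e-05, -2.75865619e-01,  9.61196211e-01,
        -1.42532570e-01],
       [ 9.99998684e-01,  1.57592720e-03,  3.86075380e-04,
         8.42987311e-04],
       [-1.62128018e-03,  9.61194921e-01,  2.75865357e-01,
        -7.00573577e-02],
       [ 0.00000000e+00,  0.00000000e+00,  0.00000000e+00,
         1.00000000e+00]])}
```

View pics/scene0.png

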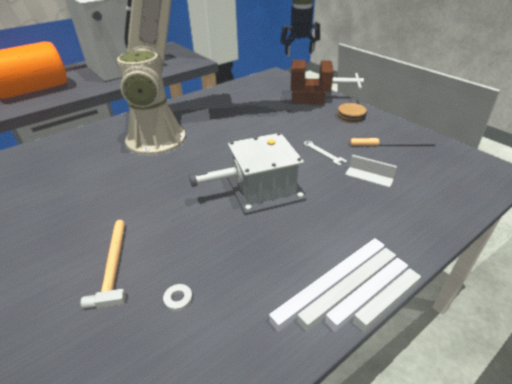

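View pics/top0.png

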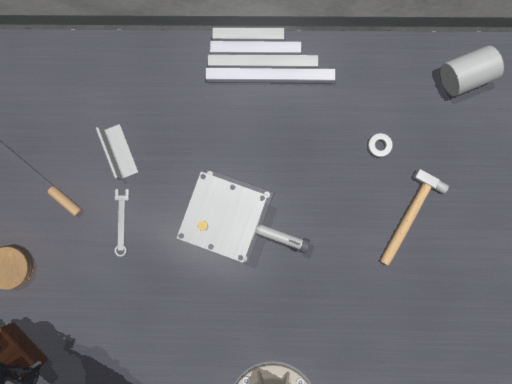

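View pics/wrist0.png

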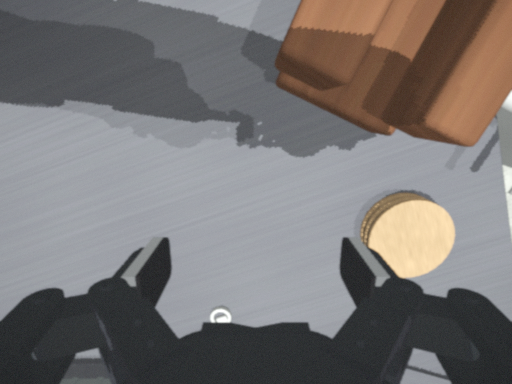

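The top view shows the gearbox cover centred near (224,217), with the shaft running right from about (258,230) to the collar at about (305,243). The scene view shows the same. I'll enlarge the top view next.

```bash
python3 - <<'E'
import cv2
im=cv2.imread("pics/top0.png");c=im[160:275,165:325]
cv2.imwrite("pics/topc.png",cv2.resize(c,None,fx=5,fy=5,interpolation=cv2.INTER_CUBIC))
im=cv2.imread("pics/scene0.png");c=im[125:215,180:310]
cv2.imwrite("pics/scenec.png",cv2.resize(c,None,fx=6,fy=6,interpolation=cv2.INTER_CUBIC))
E
```

```text
(no output)
```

View pics/topc.png

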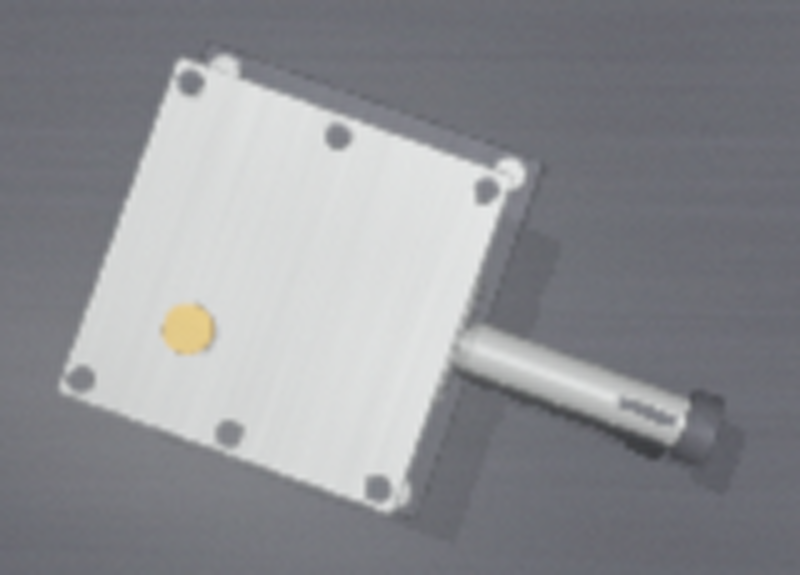

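View pics/scenec.png

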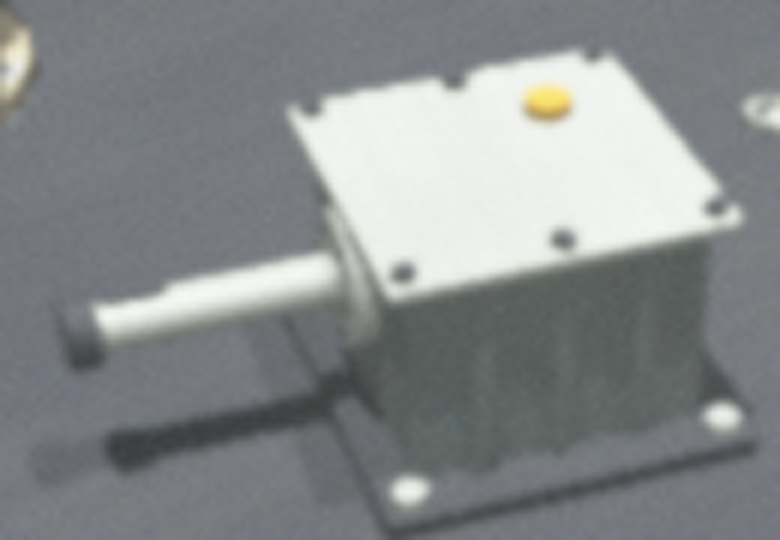

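```bash
cat >h.py <<'E'
import numpy as np
from workcell import env
def hit(cam,u,v,z):
    m=env.camera_model(cam);K=m["camera_matrix"];T=m["camera_from_world"];R=T[:3,:3];c=-R.T@T[:3,3]
    d=R.T@np.linalg.inv(K)@[u,v,1];return c+d*(z-c[2])/d[2]
E
python3 - <<'E'
from h import *
f=lambda x,y:((x+.5)/5-.5+165,(y+.5)/5-.5+160)
g=lambda x,y:((x+.5)/6-.5+180,(y+.5)/6-.5+125)
T=np.array([hit("top",*f(*p),.14) for p in [(178,60),(510,170),(392,512),(60,388)]])
S=np.array([hit("scene",*g(*p),.14) for p in [(290,108),(615,52),(742,218),(388,298)]])
for C in(T,S):
    print(C.round(4).tolist(),C.mean(0).round(4),[np.linalg.norm(C[i]-C[i-1]).round(4) for i in range(4)])
    for i in range(4):
        d=C[i]-C[i-1];print(np.degrees(np.arctan2(d[1],d[0])).round(2))
# shaft axis: edge points at z 85
for p in [(480,345),(688,420),(708,428)]: print("shaft",hit("top",*f(*p),.085))
for p in [(335,275),(98,325),(70,330)]: print("shaftS",hit("scene",*g(*p),.085))
E
```

```text
[[0.6007, 0.1798, 0.14], [0.5509, 0.022, 0.14], [0.3901, 0.0749, 0.14], [0.4452, 0.2323, 0.14]] [0.4967 0.1273 0.14  ] [np.float64(0.1641), np.float64(0.1655), np.float64(0.1693), np.float64(0.1668)]
-18.65
-107.51
161.81
70.7
[[0.4051, 0.0677, 0.14], [0.4651, 0.2243, 0.14], [0.6136, 0.1696, 0.14], [0.5619, 0.0111, 0.14]] [0.5114 0.1182 0.14  ] [np.float64(0.1666), np.float64(0.1677), np.float64(0.1582), np.float64(0.1666)]
160.18
69.03
-20.23
-108.08
shaft [0.46608122 0.03637549 0.085     ]
shaft [ 0.43101378 -0.06643816  0.085     ]
shaft [ 0.42727045 -0.07628684  0.085     ]
shaftS [0.46797666 0.04606049 0.085     ]
shaftS [ 0.43039521 -0.0627201   0.085     ]
shaftS [ 0.42546864 -0.07483425  0.085     ]
```

```bash
python3 - <<'E'
from h import *
from scipy.optimize import least_squares
f=lambda x,y:((x+.5)/5-.5+165,(y+.5)/5-.5+160)
g=lambda x,y:((x+.5)/6-.5+180,(y+.5)/6-.5+125)
# gearbox +x dir approx yaw 71deg. corners: local
loc=np.array([(1,-1),(-1,-1),(-1,1),(1,1)])*.085
T=[f(*p) for p in [(178,60),(510,170),(392,512),(60,388)]]
# world top corners order: (.60,.18),( .55,.02),(.39,.07),(.445,.23)
S=[g(*p) for p in [(742,218),(388,298),(290,108),(615,52)]]
def proj(cam,P):
    m=env.camera_model(cam);q=np.asarray(P)@m["camera_from_world"][:3,:3].T+m["camera_from_world"][:3,3]
    q=q@m["camera_matrix"].T;return q[:,:2]/q[:,2:]
def world(p):
    c,s=np.cos(p[2]),np.sin(p[2]);return np.c_[loc@np.array([[c,s],[-s,c]])+p[:2],np.full(4,p[3])]
def r(p):
    W=world(p);return np.r_[(proj("top",W)-T).ravel(),(proj("scene",W)-S).ravel()]
o=least_squares(r,[.5,.125,1.24,.13]);p=o.x
print(p,np.degrees(p[2]),o.fun.round(2))
c,s=np.cos(p[2]),np.sin(p[2])
for q in [(480,345),(688,420),(708,428)]:
    d=hit("top",*f(*q),.085)[:2]-p[:2];print("local top",d@[c,s],d@[-s,c])
for q in [(335,275),(98,325),(70,330)]:
    d=hit("scene",*g(*q),.085)[:2]-p[:2];print("local sc",d@[c,s],d@[-s,c])
for L in (-.087,-.16,-.204): print(L,p[:2]+L*np.array([c,s]))
E
```

```text
[0.49662742 0.12901141 1.24046754 0.12819177] 71.07355457099936 [-0.   -1.23  0.48  0.78 -0.23  0.   -0.9   0.25  0.68  0.59  0.41  0.1
 -0.48  0.3  -1.56 -0.57]
local top -0.09753541524132608 -0.0011520908384042461
local top -0.20616478955687667 -0.0013285676867036608
local top -0.2166951779424383 -0.000982083531824406
local sc -0.08775923943733759 0.00019630840443861426
local sc -0.20284837674835984 0.0004625201883732516
local sc -0.2159055439591506 0.0011934627333834472
-0.087 [0.46840862 0.046715  ]
-0.16 [ 0.44473077 -0.02233831]
-0.204 [ 0.43045919 -0.06395948]
```

```bash
cat >>h.py <<'E'
from scipy.spatial.transform import Rotation as Ro
G=np.array([.4966,.1290,0]);YAW=1.2405
X=np.array([np.cos(YAW),np.sin(YAW),0]);Y=np.array([-X[1],X[0],0])
def Rt(s):return Ro.from_quat(np.roll(s["orientation"],-1)).as_matrix()
def st():
    s=env.get_state();R=Rt(s);d=s["tcp_pos"]-G
    print("t",round(s["clock"],2),"tcp",s["tcp_pos"].round(4),"local",round(d@X*1e3,2),round(d@Y*1e3,2),round(d[2]*1e3,2),
     "F xyz_local",(s["wrist_force"]@X).round(2),(s["wrist_force"]@Y).round(2),s["wrist_force"][2].round(2),"gap",round(s["finger_gap"],4))
    return s,R
def err(x,y,z,zsign=1):
    s,R=st()
    W=np.c_[[0,0,-1],np.cross(zsign*X,[0,0,-1]),zsign*X]
    p=G+x*X+y*Y+[0,0,z]
    print("shift cm",(R.T@(p-s["tcp_pos"])*100).round(2),"rotvec deg",np.degrees(Ro.from_matrix(R.T@W).as_rotvec()).round(2),"j",s["joint_pos"].round(3))
E
python3 - <<'E'
from h import *
s,R=st();print(R.round(3))
err(-.168,0,.2,1);err(-.168,0,.2,-1)
E
```

```text
t 0.15 tcp [0.1931 0.5412 0.2306] local 291.5 420.78 230.61 F xyz_local -0.81 -0.14 0.59 gap 0.0853
[[-0.001  0.336  0.942]
 [-0.001  0.942 -0.336]
 [-1.    -0.001 -0.   ]]
t 0.15 tcp [0.1931 0.5412 0.2306] local 291.5 420.78 230.61 F xyz_local -0.81 -0.14 0.59 gap 0.0853
shift cm [  3.12 -45.42  42.65] rotvec deg [-9.071e+01 -7.000e-02  5.000e-02] j [1.088 0.314 0.045 1.304 0.    1.431]
t 0.15 tcp [0.1931 0.5412 0.2306] local 291.5 420.78 230.61 F xyz_local -0.81 -0.14 0.59 gap 0.0853
shift cm [  3.12 -45.42  42.65] rotvec deg [8.929e+01 5.000e-02 7.000e-02] j [1.088 0.314 0.045 1.304 0.    1.431]
```

Call:
{"name": "drive_tool", "arguments": {
  "plan": [
    [[0,-3,2.8,0,0,0,1],[0,-3,2.8,0,0,0,1],[0,-3,2.8,0,0,0,1],[0,-3,2.8,0,0,0,1],[0,-3,2.8,0,0,0,1]]
  ],
  "squeeze": 60
}}

```text
clock: 0.57
tcp_pos: [0.2747, 0.3515, 0.231]
orientation: [0.697, 0.12, 0.697, -0.12]
wrist_force: [1.0, 0.4, 1.2]
finger_gap: 0.0858
```

Call:
{"name": "drive_tool", "arguments": {
  "plan": [
    [[0,-3,2.8,0,0,0,1],[0,-3,2.8,0,0,0,1],[0,-3,2.8,0,0,0,1],[0,-3,2.8,0,0,0,1],[0,-3,2.8,0,0,0,1]]
  ]
}}

```text
clock: 0.98
tcp_pos: [0.3563, 0.1631, 0.2314]
orientation: [0.697, 0.121, 0.697, -0.12]
wrist_force: [1.2, 0.9, 0.5]
finger_gap: 0.0854
```

Call:
{"name": "drive_tool", "arguments": {
  "plan": [
    [[0,-3,2.8,0,0,0,1],[0,-3,2.8,0,0,0,1],[0,-3,2.8,0,0,0,1],[0,-3,2.8,0,0,0,1],[0,-3,2.8,0,0,0,1]]
  ]
}}

```text
clock: 1.4
tcp_pos: [0.4378, -0.0255, 0.2313]
orientation: [0.697, 0.121, 0.697, -0.121]
wrist_force: [-0.2, 0.6, 0.2]
finger_gap: 0.0849
```

Call:
{"name": "drive_tool", "arguments": {
  "plan": [
    [[0,0,0,7,0,0,1],[0,0,0,7,0,0,1],[0,0,0,7,0,0,1],[0,0,0,7,0,0,1],[0,0,0,7,0,0,1]]
  ]
}}

```text
clock: 1.82
tcp_pos: [0.4374, -0.0237, 0.231]
orientation: [0.627, 0.327, 0.627, -0.327]
wrist_force: [0.0, -0.0, 0.3]
finger_gap: 0.0853
```

Call:
{"name": "drive_tool", "arguments": {
  "plan": [
    [[0,0,0,7,0,0,1],[0,0,0,7,0,0,1],[0,0,0,7,0,0,1],[0,0,0,7,0,0,1],[0,0,0,7,0,0,1]]
  ]
}}

```text
clock: 2.23
tcp_pos: [0.4373, -0.0234, 0.231]
orientation: [0.5, 0.5, 0.5, -0.5]
wrist_force: [-0.5, -0.2, 0.1]
finger_gap: 0.0852
```

```bash
python3 - <<'E'
from h import *
err(-.168,0,.12,-1)
E
```

```text
t 2.23 tcp [ 0.4373 -0.0234  0.231 ] local -163.35 6.64 231.04 F xyz_local -0.29 0.38 0.13 gap 0.0852
shift cm [11.1   0.48  0.66] rotvec deg [ 1.893e+01 -1.000e-02  3.000e-02] j [-0.237  0.049 -0.279  1.243  0.     1.334]
```

Call:
{"name": "drive_tool", "arguments": {
  "plan": [
    [[0,0,0,7,0,0,1],[0,0,0,7,0,0,1],[0,0,0,4.9,0,0,1],[2,0.3,0.65,0,0,0,1],[2,0.3,0.1,0,0,0,1]]
  ]
}}

```text
clock: 2.65
tcp_pos: [0.4417, -0.033, 0.1917]
orientation: [0.414, 0.575, 0.412, -0.573]
wrist_force: [-0.2, -0.3, -0.3]
finger_gap: 0.0856
```

```bash
python3 - <<'E'
from h import *
import cv2
err(-.168,0,.062,-1)
s,R=st();tp=s["tcp_pos"]
m=env.camera_model("wrist");T=m["T_tool_cam"];K=m["camera_matrix"]
im=env.read_camera("wrist")[:,:,::-1].copy()
def pj(P):
    q=T[:3,:3].T@(R.T@(P-tp)-T[:3,3]);q=K@q;return q[:2]/q[2]
for L in(-.087,-.16,-.168,-.204):
    for y in(-.0125,0,.0125): print(L,y,pj(G+L*X+y*Y+[0,0,.085]).round(1))
cv2.imwrite("pics/w1.png",cv2.resize(im,None,fx=1.5,fy=1.5,interpolation=cv2.INTER_CUBIC))
E
```

```text
t 2.65 tcp [ 0.4417 -0.033   0.1917] local -171.04 -0.6 191.72 F xyz_local -0.29 0.06 -0.35 gap 0.0856
shift cm [12.97 -0.1  -0.3 ] rotvec deg [ 0.37 -0.   -0.17] j [-0.256  0.074 -0.35   1.144 -0.     1.639]
t 2.65 tcp [ 0.4417 -0.033   0.1917] local -171.04 -0.6 191.72 F xyz_local -0.29 0.06 -0.35 gap 0.0856
-0.087 -0.0125 [269.9  91.9]
-0.087 0 [254.7  91.8]
-0.087 0.0125 [239.6  91.7]
-0.16 -0.0125 [268.1 177.9]
-0.16 0 [254.1 177.8]
-0.16 0.0125 [240.2 177.7]
-0.168 -0.0125 [267.9 186.5]
-0.168 0 [254.1 186.4]
-0.168 0.0125 [240.2 186.3]
-0.204 -0.0125 [267.1 223.5]
-0.204 0 [253.8 223.4]
-0.204 0.0125 [240.5 223.3]
```

View pics/w1.png

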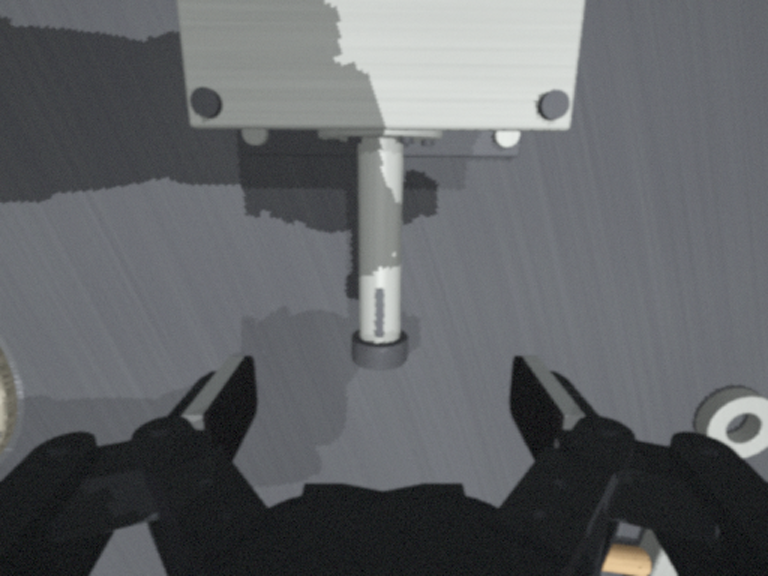

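Call:
{"name": "drive_tool", "arguments": {
  "plan": [
    [[3.2,-0.1,-0.3,0.4,0,0,1],[3.2,0,0,0,0,0,1],[3.2,0,0,0,0,0,1],[3.2,0,0,0,0,0,1],[0.1,0,0,0,0,0,1]]
  ]
}}

```text
clock: 3.12
tcp_pos: [0.4364, -0.0281, 0.0577]
orientation: [-0.408, -0.573, -0.414, 0.578]
wrist_force: [-0.9, -0.3, -0.7]
finger_gap: 0.0855
```

```bash
python3 - <<'E'
from h import *
import cv2
err(-.168,0,.062,-1)
im=env.read_camera("wrist")[:,:,::-1].copy()
cv2.imwrite("pics/w2.png",cv2.resize(im,None,fx=1.5,fy=1.5,interpolation=cv2.INTER_CUBIC))
E
```

```text
t 3.12 tcp [ 0.4364 -0.0281  0.0577] local -168.11 5.98 57.71 F xyz_local -0.55 0.79 -0.71 gap 0.0855
shift cm [-0.43  0.59 -0.01] rotvec deg [-0.02  0.04  0.55] j [-0.248  0.195 -0.57   0.815  0.     1.653]
```

View pics/w2.png

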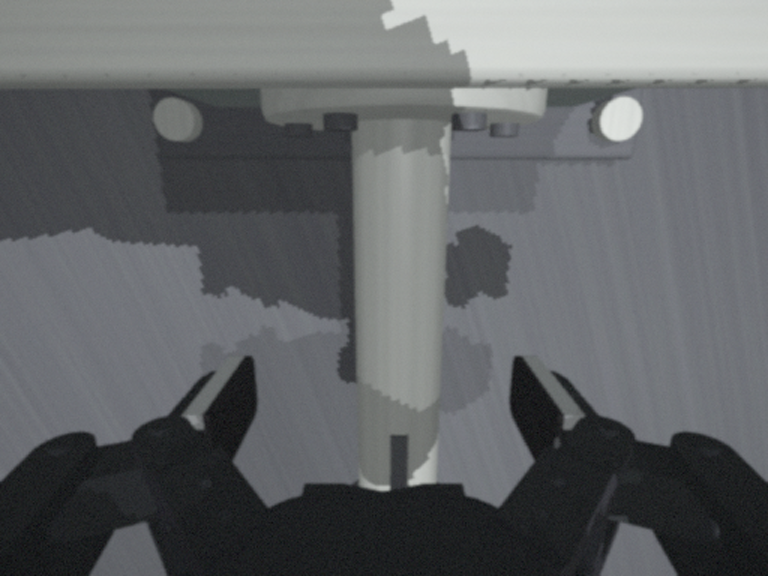

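Call:
{"name": "drive_tool", "arguments": {
  "plan": [
    [[-0.4,0.6,0,0,0,0.5,1],[0,0,0,0,0,0,1],[0,0,0,0,0,0,1],[0,0,0,0,0,0,1],[0,0,0,0,0,0,1]]
  ]
}}

```text
clock: 3.58
tcp_pos: [0.4475, -0.0314, 0.0676]
orientation: [0.414, 0.578, 0.408, -0.573]
wrist_force: [-0.7, -0.4, 1.0]
finger_gap: 0.0854
```

```bash
python3 - <<'E'
from h import *
err(-.168,0,.062,-1)
E
```

```text
t 3.58 tcp [ 0.4475 -0.0314  0.0676] local -167.68 -5.6 67.55 F xyz_local -0.59 0.57 0.99 gap 0.0854
shift cm [ 0.55 -0.57  0.03] rotvec deg [-0.02 -0.02 -0.64] j [-2.490e-01  1.870e-01 -5.510e-01  8.210e-01 -1.000e-03  1.652e+00]
```

Call:
{"name": "drive_tool", "arguments": {
  "plan": [
    [[0.4,-0.5,0,0,0,-0.5,1],[0,0,0,0,0,0,1],[0,0,0,0,0,0,1],[0,0,0,0,0,0,1],[0,0,0,0,0,0,1]]
  ]
}}

```text
clock: 4.0
tcp_pos: [0.4419, -0.0296, 0.0622]
orientation: [0.411, 0.575, 0.411, -0.575]
wrist_force: [0.0, -1.0, -0.6]
finger_gap: 0.0855
```

```bash
python3 - <<'E'
from h import *
err(-.168,0,.062,-1)
E
```

```text
t 4.0 tcp [ 0.4419 -0.0296  0.0622] local -167.75 0.36 62.19 F xyz_local -0.94 -0.35 -0.62 gap 0.0855
shift cm [0.02 0.04 0.02] rotvec deg [-0.02 -0.01  0.01] j [-0.249  0.192 -0.561  0.818  0.     1.653]
```

Call:
{"name": "drive_tool", "arguments": {
  "plan": [
    [[0,0,0,0,0,0,0.6],[0,0,0,0,0,0,0.4],[0,0,0,0,0,0,0.2],[0,0,0,0,0,0,0.1],[0,0,0,0,0,0,0]]
  ],
  "squeeze": 70
}}

```text
clock: 4.42
tcp_pos: [0.4417, -0.0295, 0.0623]
orientation: [-0.411, -0.575, -0.411, 0.576]
wrist_force: [-12.3, 4.2, 10.1]
finger_gap: 0.0261
```

```bash
python3 - <<'E'
from h import *
err(-.168,0,.062,-1)
E
```

```text
t 4.42 tcp [ 0.4417 -0.0295  0.0623] local -167.77 0.47 62.26 F xyz_local 0.04 12.99 10.14 gap 0.0261
shift cm [0.03 0.05 0.02] rotvec deg [-0.02 -0.01  0.02] j [-0.249  0.191 -0.561  0.819  0.     1.653]
```

Call:
{"name": "drive_tool", "arguments": {
  "plan": [
    [[-0.05,-0.05,0,0,0,0,0],[0,0,0,0,0,0,0],[0,0,0,0,0,0,0],[0,0,0,0,0,0,0],[0,0,0,0,0,0,0]]
  ]
}}

```text
clock: 4.83
tcp_pos: [0.441, -0.0293, 0.0625]
orientation: [-0.411, -0.575, -0.411, 0.576]
wrist_force: [-0.5, 0.3, -0.7]
finger_gap: 0.0233
```

```bash
python3 - <<'E'
from h import *
err(-.168,0,.062,-1)
E
```

```text
t 4.83 tcp [ 0.441  -0.0293  0.0625] local -167.77 1.24 62.52 F xyz_local 0.11 0.54 -0.73 gap 0.0233
shift cm [0.05 0.12 0.02] rotvec deg [-0.02 -0.    0.05] j [-0.248  0.19  -0.562  0.82   0.     1.653]
```

```bash
python3 - <<'E'
from h import *
import cv2
im=env.read_camera("wrist")[:,:,::-1].copy()
cv2.imwrite("pics/w3.png",cv2.resize(im,None,fx=1.5,fy=1.5,interpolation=cv2.INTER_CUBIC))
im=env.read_camera("scene")[:,:,::-1].copy()[90:230,150:330]
cv2.imwrite("pics/s3.png",cv2.resize(im,None,fx=4,fy=4,interpolation=cv2.INTER_CUBIC))
st()
E
```

```text
t 4.93 tcp [ 0.4411 -0.0293  0.0625] local -167.75 1.2 62.55 F xyz_local -0.3 1.74 -1.72 gap 0.0232
```

View pics/w3.png

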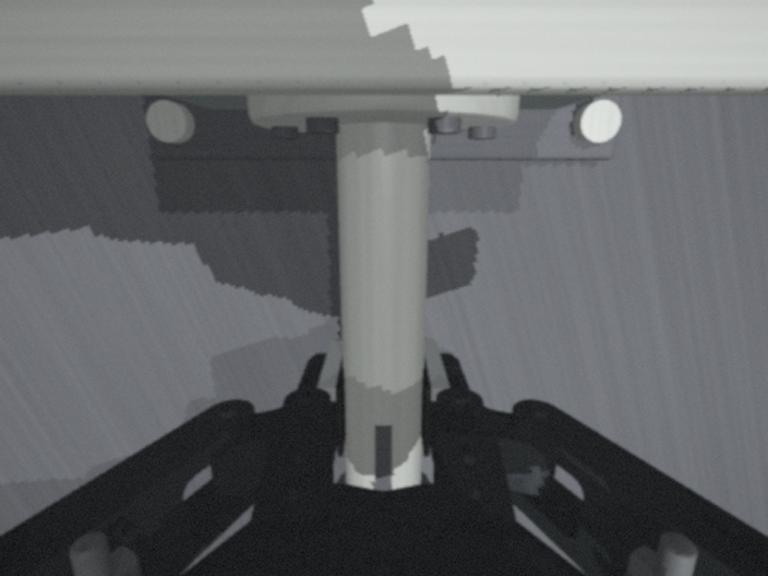

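View pics/s3.png

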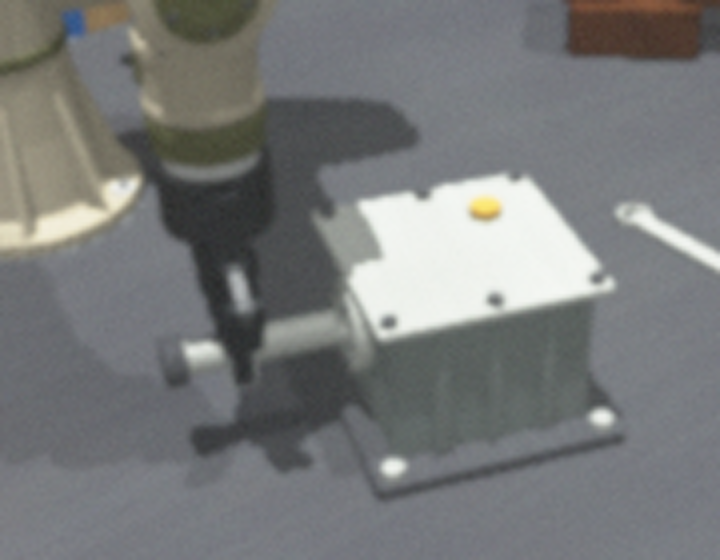

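The wrist view shows both pads on the bare shaft, clear of boss and collar. The scene view agrees, with the gripper on the shaft between collar and boss. I'll pull in 2 mm steps.

Call:
{"name": "drive_tool", "arguments": {
  "plan": [
    [[0,0,0.04,0,0,0,0],[0,0,0.04,0,0,0,0],[0,0,0.04,0,0,0,0],[0,0,0.04,0,0,0,0],[0,0,0.04,0,0,0,0]]
  ]
}}

```text
clock: 5.35
tcp_pos: [0.4404, -0.0311, 0.0626]
orientation: [-0.411, -0.575, -0.411, 0.575]
wrist_force: [-0.3, 3.4, -4.0]
finger_gap: 0.0233
```

```bash
python3 -c "
from h import *
st()"
```

```text
t 5.35 tcp [ 0.4404 -0.0311  0.0626] local -169.67 1.2 62.56 F xyz_local 3.16 1.4 -3.99 gap 0.0233
```

Call:
{"name": "drive_tool", "arguments": {
  "plan": [
    [[0,0,0.04,0,0,0,0],[0,0,0.04,0,0,0,0],[0,0,0.04,0,0,0,0],[0,0,0.04,0,0,0,0],[0,0,0.04,0,0,0,0]]
  ]
}}

```text
clock: 5.77
tcp_pos: [0.4397, -0.0331, 0.0626]
orientation: [-0.411, -0.575, -0.411, 0.576]
wrist_force: [-1.8, 3.5, -4.1]
finger_gap: 0.0234
```

Call:
{"name": "drive_tool", "arguments": {
  "plan": [
    [[0,0,0.04,0,0,0,0],[0,0,0.04,0,0,0,0],[0,0,0.04,0,0,0,0],[0,0,0.04,0,0,0,0],[0,0,0.04,0,0,0,0]]
  ]
}}

```text
clock: 6.18
tcp_pos: [0.4391, -0.035, 0.0625]
orientation: [-0.411, -0.575, -0.411, 0.576]
wrist_force: [-2.0, 3.7, -4.6]
finger_gap: 0.0232
```

Call:
{"name": "drive_tool", "arguments": {
  "plan": [
    [[0,0,0.04,0,0,0,0],[0,0,0.04,0,0,0,0],[0,0,0.04,0,0,0,0],[0,0,0.04,0,0,0,0],[0,0,0.04,0,0,0,0]]
  ]
}}

```text
clock: 6.6
tcp_pos: [0.4385, -0.0369, 0.0626]
orientation: [-0.411, -0.575, -0.411, 0.576]
wrist_force: [-2.6, 3.1, -5.4]
finger_gap: 0.0232
```

Call:
{"name": "drive_tool", "arguments": {
  "plan": [
    [[0.02,-0.01,0.04,0,0,0,0],[0,0,0.04,0,0,0,0],[0,0,0.04,0,0,0,0],[0,0,0.04,0,0,0,0],[0,0,0.04,0,0,0,0]]
  ]
}}

```text
clock: 7.02
tcp_pos: [0.4378, -0.0388, 0.0626]
orientation: [-0.411, -0.575, -0.411, 0.576]
wrist_force: [-2.9, 4.0, -3.5]
finger_gap: 0.0233
```

Call:
{"name": "drive_tool", "arguments": {
  "plan": [
    [[0.02,-0.02,0.04,0,0,0,0],[0,0,0.04,0,0,0,0],[0,0,0.04,0,0,0,0],[0,0,0.04,0,0,0,0],[0,0,0.04,0,0,0,0]]
  ]
}}

```text
clock: 7.43
tcp_pos: [0.4372, -0.0407, 0.0626]
orientation: [0.411, 0.575, 0.411, -0.575]
wrist_force: [-3.2, 4.2, -2.6]
finger_gap: 0.0231
```

Call:
{"name": "drive_tool", "arguments": {
  "plan": [
    [[0.01,-0.03,0.04,0,0,0,0],[0,0,0.04,0,0,0,0],[0,0,0.04,0,0,0,0],[0,0,0.04,0,0,0,0],[0,0,0.04,0,0,0,0]]
  ]
}}

```text
clock: 7.85
tcp_pos: [0.4365, -0.0426, 0.0625]
orientation: [0.411, 0.576, 0.411, -0.575]
wrist_force: [-3.3, 3.4, -0.3]
finger_gap: 0.0235
```

Call:
{"name": "drive_tool", "arguments": {
  "plan": [
    [[0,-0.02,0.04,0,0,0,0],[0,0,0.04,0,0,0,0],[0,0,0.04,0,0,0,0],[0,0,0.04,0,0,0,0],[0,0,0.04,0,0,0,0]]
  ]
}}

```text
clock: 8.27
tcp_pos: [0.4359, -0.0445, 0.0625]
orientation: [0.411, 0.576, 0.411, -0.575]
wrist_force: [-2.1, 3.6, 2.3]
finger_gap: 0.0231
```

Call:
{"name": "drive_tool", "arguments": {
  "plan": [
    [[-0.02,-0.02,0.04,0,0,0,0],[0,0,0.04,0,0,0,0],[0,0,0.04,0,0,0,0],[0,0,0.04,0,0,0,0],[0,0,0.04,0,0,0,0]]
  ]
}}

```text
clock: 8.68
tcp_pos: [0.4352, -0.0464, 0.0625]
orientation: [0.411, 0.576, 0.411, -0.575]
wrist_force: [-0.1, 1.8, -1.7]
finger_gap: 0.023
```

Call:
{"name": "drive_tool", "arguments": {
  "plan": [
    [[0,0,0.04,0,0,0,0],[0,0,0.04,0,0,0,0],[0,0,0.04,0,0,0,0],[0,0,0.04,0,0,0,0],[0,0,0.04,0,0,0,0]]
  ]
}}

```text
clock: 9.1
tcp_pos: [0.4345, -0.0483, 0.0625]
orientation: [0.411, 0.576, 0.411, -0.575]
wrist_force: [2.7, 1.6, -3.3]
finger_gap: 0.0232
```

```bash
python3 -c "
from h import *
st()"
```

```text
t 9.1 tcp [ 0.4345 -0.0483  0.0625] local -187.82 1.23 62.54 F xyz_local 2.38 -2.02 -3.26 gap 0.0232
```

Call:
{"name": "drive_tool", "arguments": {
  "plan": [
    [[0.01,0.01,0.04,0,0,0,0],[0,0,0.04,0,0,0,0],[0,0,0.04,0,0,0,0],[0,0,0.04,0,0,0,0],[0,0,0.04,0,0,0,0]]
  ]
}}

```text
clock: 9.52
tcp_pos: [0.4339, -0.0501, 0.0625]
orientation: [0.411, 0.576, 0.411, -0.575]
wrist_force: [3.4, 1.6, -1.9]
finger_gap: 0.0235
```

Call:
{"name": "drive_tool", "arguments": {
  "plan": [
    [[0.01,0.02,0.04,0,0,0,0],[0,0,0.04,0,0,0,0],[0,0,0.04,0,0,0,0],[0,0,0.04,0,0,0,0],[0,0,0.04,0,0,0,0]]
  ]
}}

```text
clock: 9.93
tcp_pos: [0.4333, -0.052, 0.0625]
orientation: [0.411, 0.576, 0.411, -0.575]
wrist_force: [3.5, 1.1, 0.6]
finger_gap: 0.0233
```

Call:
{"name": "drive_tool", "arguments": {
  "plan": [
    [[0,0.02,0.04,0,0,0,0],[0,0,0.04,0,0,0,0],[0,0,0.04,0,0,0,0],[0,0,0.04,0,0,0,0],[0,0,0.04,0,0,0,0]]
  ]
}}

```text
clock: 10.35
tcp_pos: [0.4327, -0.0538, 0.0625]
orientation: [0.411, 0.576, 0.411, -0.575]
wrist_force: [2.6, 3.8, 5.3]
finger_gap: 0.0233
```

```bash
python3 -c "
from h import *
st()"
```

```text
t 10.35 tcp [ 0.4327 -0.0538  0.0625] local -193.61 1.19 62.5 F xyz_local 4.42 -1.27 5.28 gap 0.0233
```

Call:
{"name": "drive_tool", "arguments": {
  "plan": [
    [[-0.03,0.01,0.02,0,0,0,0],[0,0,0.02,0,0,0,0],[0,0,0.02,0,0,0,0],[0,0,0,0,0,0,0],[0,0,0,0,0,0,0]]
  ]
}}

```text
clock: 10.77
tcp_pos: [0.4325, -0.054, 0.0625]
orientation: [0.411, 0.576, 0.411, -0.575]
wrist_force: [3.9, 4.5, 3.0]
finger_gap: 0.0231
```

```bash
python3 -c "
from h import *
st()"
```

```text
t 10.77 tcp [ 0.4325 -0.054   0.0625] local -193.93 1.23 62.52 F xyz_local 5.55 -2.25 3.0 gap 0.0231
```

Call:
{"name": "drive_tool", "arguments": {
  "plan": [
    [[-0.02,0.01,0.02,0,0,0,0],[0,0,0.02,0,0,0,0],[0,0,0.02,0,0,0,0],[0,0,0.02,0,0,0,0],[0,0,0,0,0,0,0]]
  ]
}}

```text
clock: 11.18
tcp_pos: [0.4325, -0.0544, 0.0625]
orientation: [0.411, 0.576, 0.412, -0.575]
wrist_force: [4.4, 5.9, 0.9]
finger_gap: 0.0233
```

```bash
python3 -c "
from h import *
st()"
```

```text
t 11.18 tcp [ 0.4325 -0.0544  0.0625] local -194.25 1.2 62.53 F xyz_local 7.02 -2.24 0.88 gap 0.0233
```

Call:
{"name": "drive_tool", "arguments": {
  "plan": [
    [[0,0.02,0.04,0,0,0,0],[0,0,0.04,0,0,0,0],[0,0,0.04,0,0,0,0],[0,0,0.03,0,0,0,0],[0,0,0,0,0,0,0]]
  ]
}}

```text
clock: 11.6
tcp_pos: [0.4322, -0.0549, 0.0625]
orientation: [0.41, 0.576, 0.412, -0.574]
wrist_force: [4.6, 10.6, 1.0]
finger_gap: 0.0234
```

```bash
python3 -c "
from h import *
st()"
```

```text
t 11.6 tcp [ 0.4322 -0.0549  0.0625] local -194.82 1.25 62.51 F xyz_local 11.55 -0.87 1.0 gap 0.0234
```

Call:
{"name": "drive_tool", "arguments": {
  "plan": [
    [[0,0,0,0,0,0,0],[0,0,0,0,0,0,0],[0,0,0,0,0,0,0],[0,0,0,0,0,0,0],[0,0,0,0,0,0,0]]
  ]
}}

```text
clock: 12.02
tcp_pos: [0.4323, -0.0549, 0.0625]
orientation: [0.41, 0.576, 0.412, -0.574]
wrist_force: [5.1, 9.3, 1.3]
finger_gap: 0.0231
```

```bash
python3 -c "
from h import *
st()"
```

```text
t 12.02 tcp [ 0.4323 -0.0549  0.0625] local -194.81 1.2 62.53 F xyz_local 10.42 -1.83 1.32 gap 0.0231
```

Call:
{"name": "drive_tool", "arguments": {
  "plan": [
    [[0,0,0,0,0,0,0],[0,0,0,0,0,0,0],[0,0,0,0,0,0,0],[0,0,0,0,0,0,0],[0,0,0,0,0,0,0]]
  ]
}}

```text
clock: 12.43
tcp_pos: [0.4323, -0.0549, 0.0625]
orientation: [0.41, 0.576, 0.412, -0.574]
wrist_force: [4.6, 9.6, 0.3]
finger_gap: 0.0233
```

```bash
python3 -c "
from h import *
st()"
```

```text
t 12.43 tcp [ 0.4323 -0.0549  0.0625] local -194.82 1.22 62.51 F xyz_local 10.6 -1.22 0.3 gap 0.0233
```

Call:
{"name": "drive_tool", "arguments": {
  "plan": [
    [[0,0,-0.4,0,0,0,0],[0,0,-0.5,0,0,0,0],[0,0,-0.5,0,0,0,0],[0,0,-0.4,0,0,0,0],[0,0,-0.2,0,0,0,0]]
  ]
}}

```text
clock: 12.85
tcp_pos: [0.4382, -0.0376, 0.0625]
orientation: [-0.411, -0.575, -0.411, 0.576]
wrist_force: [0.4, -2.5, 0.1]
finger_gap: 0.0233
```

```bash
python3 -c "
from h import *
err(-.17,.0012,.0625,-1)"
```

```text
t 12.85 tcp [ 0.4382 -0.0376  0.0625] local -176.54 1.21 62.52 F xyz_local -2.24 -1.22 0.14 gap 0.0233
shift cm [ 0.    0.   -0.65] rotvec deg [-0.02  0.04  0.04] j [-2.680e-01  1.860e-01 -5.670e-01  8.180e-01 -1.000e-03  1.633e+00]
```

Call:
{"name": "drive_tool", "arguments": {
  "plan": [
    [[0,0,-0.1,0,0,0,0],[0,0,-0.1,0,0,0,0],[0,0,-0.1,0,0,0,0],[0,0,-0.1,0,0,0,0],[0,0,-0.04,0,0,0,0]]
  ]
}}

```text
clock: 13.27
tcp_pos: [0.4396, -0.0336, 0.0625]
orientation: [-0.411, -0.575, -0.411, 0.576]
wrist_force: [-0.5, -2.3, -0.8]
finger_gap: 0.0232
```

Call:
{"name": "drive_tool", "arguments": {
  "plan": [
    [[0,0,-0.04,0,0,0,0],[0,0,-0.04,0,0,0,0],[0,0,-0.04,0,0,0,0],[0,0,-0.04,0,0,0,0],[0,0,-0.04,0,0,0,0]]
  ]
}}

```text
clock: 13.68
tcp_pos: [0.4402, -0.0317, 0.0625]
orientation: [-0.411, -0.575, -0.411, 0.576]
wrist_force: [-0.1, -2.3, -3.0]
finger_gap: 0.0231
```

```bash
python3 -c "
from h import *
err(-.17,.0012,.0625,-1)"
```

```text
t 13.68 tcp [ 0.4402 -0.0317  0.0625] local -170.27 1.22 62.54 F xyz_local -2.21 -0.69 -2.97 gap 0.0231
shift cm [ 0.    0.   -0.03] rotvec deg [-0.02 -0.    0.04] j [-0.254  0.189 -0.563  0.819  0.     1.647]
```

Call:
{"name": "drive_tool", "arguments": {
  "plan": [
    [[0.01,0,-0.04,0,0,0,0],[0,0,-0.04,0,0,0,0],[0,0,-0.04,0,0,0,0],[0,0,-0.04,0,0,0,0],[0,0,-0.04,0,0,0,0]]
  ]
}}

```text
clock: 14.1
tcp_pos: [0.4409, -0.0297, 0.0625]
orientation: [-0.411, -0.575, -0.411, 0.576]
wrist_force: [-0.6, -1.4, -1.6]
finger_gap: 0.0233
```

Call:
{"name": "drive_tool", "arguments": {
  "plan": [
    [[0.01,0,-0.04,0,0,0,0],[0,0,-0.04,0,0,0,0],[0,0,-0.04,0,0,0,0],[0,0,-0.04,0,0,0,0],[0,0,-0.04,0,0,0,0]]
  ]
}}

```text
clock: 14.52
tcp_pos: [0.4416, -0.0278, 0.0625]
orientation: [-0.411, -0.575, -0.411, 0.576]
wrist_force: [-3.0, -2.0, -1.1]
finger_gap: 0.023
```

Call:
{"name": "drive_tool", "arguments": {
  "plan": [
    [[0,-0.02,-0.04,0,0,0,0],[0,0,-0.04,0,0,0,0],[0,0,-0.04,0,0,0,0],[0,0,-0.04,0,0,0,0],[0,0,-0.04,0,0,0,0]]
  ]
}}

```text
clock: 14.93
tcp_pos: [0.4422, -0.026, 0.0625]
orientation: [0.411, 0.575, 0.411, -0.575]
wrist_force: [-2.1, -1.8, 1.1]
finger_gap: 0.0232
```

```bash
python3 -c "
from h import *
st()"
```

```text
t 14.93 tcp [ 0.4422 -0.026   0.0625] local -164.21 1.17 62.55 F xyz_local -2.33 1.37 1.09 gap 0.0232
```

Call:
{"name": "drive_tool", "arguments": {
  "plan": [
    [[0,-0.01,-0.04,0,0,0,0],[0,0,-0.04,0,0,0,0],[0,0,-0.04,0,0,0,0],[0,0,-0.04,0,0,0,0],[0,0,-0.04,0,0,0,0]]
  ]
}}

```text
clock: 15.35
tcp_pos: [0.4429, -0.0241, 0.0625]
orientation: [0.411, 0.575, 0.411, -0.575]
wrist_force: [-1.8, -1.6, -1.4]
finger_gap: 0.023
```

Call:
{"name": "drive_tool", "arguments": {
  "plan": [
    [[0,0,-0.04,0,0,0,0],[0,0,-0.04,0,0,0,0],[0,0,-0.04,0,0,0,0],[0,0,-0.04,0,0,0,0],[0,0,-0.04,0,0,0,0]]
  ]
}}

```text
clock: 15.77
tcp_pos: [0.4435, -0.0222, 0.0625]
orientation: [0.411, 0.575, 0.411, -0.575]
wrist_force: [-2.5, -2.2, -1.0]
finger_gap: 0.0226
```

```bash
python3 -c "
from h import *
st()"
```

```text
t 15.77 tcp [ 0.4435 -0.0222  0.0625] local -160.24 1.19 62.53 F xyz_local -2.88 1.69 -0.95 gap 0.0226
```

Call:
{"name": "drive_tool", "arguments": {
  "plan": [
    [[0,-0.01,-0.04,0,0,0,0],[0,0,-0.04,0,0,0,0],[0,0,-0.04,0,0,0,0],[0,0,-0.04,0,0,0,0],[0,0,-0.02,0,0,0,0]]
  ]
}}

```text
clock: 16.18
tcp_pos: [0.4438, -0.0214, 0.0625]
orientation: [-0.411, -0.575, -0.41, 0.576]
wrist_force: [-3.4, -7.1, -0.8]
finger_gap: 0.023
```

```bash
python3 -c "
from h import *
st()"
```

```text
t 16.18 tcp [ 0.4438 -0.0214  0.0625] local -159.4 1.17 62.53 F xyz_local -7.84 0.88 -0.79 gap 0.023
```

Call:
{"name": "drive_tool", "arguments": {
  "plan": [
    [[0,0,-0.03,0,0,0,0],[0,0,-0.03,0,0,0,0],[0,0,-0.03,0,0,0,0],[0,0,-0.02,0,0,0,0],[0,0,0,0,0,0,0]]
  ]
}}

```text
clock: 16.6
tcp_pos: [0.4439, -0.021, 0.0625]
orientation: [-0.412, -0.575, -0.41, 0.577]
wrist_force: [-5.0, -9.3, -0.2]
finger_gap: 0.0229
```

```bash
python3 -c "
from h import *
st()"
```

```text
t 16.6 tcp [ 0.4439 -0.021   0.0625] local -158.98 1.17 62.55 F xyz_local -10.39 1.77 -0.15 gap 0.0229
```

Call:
{"name": "drive_tool", "arguments": {
  "plan": [
    [[0,0,0,0,0,0,0],[0,0,0,0,0,0,0],[0,0,0,0,0,0,0],[0,0,0,0,0,0,0],[0,0,0,0,0,0,0]]
  ]
}}

```text
clock: 17.02
tcp_pos: [0.4439, -0.021, 0.0625]
orientation: [-0.411, -0.575, -0.41, 0.577]
wrist_force: [-3.2, -8.6, -0.8]
finger_gap: 0.0232
```

```bash
python3 -c "
from h import *
st()"
```

```text
t 17.02 tcp [ 0.4439 -0.021   0.0625] local -158.98 1.16 62.54 F xyz_local -9.2 0.21 -0.79 gap 0.0232
```

Call:
{"name": "drive_tool", "arguments": {
  "plan": [
    [[0,0,0,0,0,0,0],[0,0,0,0,0,0,0],[0,0,0,0,0,0,0],[0,0,0,0,0,0,0],[0,0,0,0,0,0,0]]
  ]
}}

```text
clock: 17.43
tcp_pos: [0.4439, -0.021, 0.0625]
orientation: [-0.411, -0.575, -0.41, 0.577]
wrist_force: [-4.5, -8.1, -0.8]
finger_gap: 0.0231
```

```bash
python3 -c "
from h import *
err(-.1769,.0012,.0625,-1)"
```

```text
t 17.43 tcp [ 0.4439 -0.021   0.0625] local -158.99 1.2 62.53 F xyz_local -9.09 1.65 -0.81 gap 0.0231
shift cm [0.01 0.   1.79] rotvec deg [-0.07  0.21 -0.01] j [-0.226  0.194 -0.556  0.82  -0.004  1.677]
```

Call:
{"name": "drive_tool", "arguments": {
  "plan": [
    [[0,0,-0.04,0,0,0,0],[0,0,-0.03,0,0,0,0],[0,0,0,0,0,0,0],[0,0,0,0,0,0,0],[0,0,0,0,0,0,0]]
  ]
}}

```text
clock: 17.85
tcp_pos: [0.444, -0.0208, 0.0625]
orientation: [-0.412, -0.574, -0.41, 0.577]
wrist_force: [-4.1, -10.2, -0.7]
finger_gap: 0.0233
```

Call:
{"name": "drive_tool", "arguments": {
  "plan": [
    [[0,0,0,0,0,0,0],[0,0,0,0,0,0,0],[0,0,0,0,0,0,0],[0,0,0,0,0,0,0],[0,0,0,0,0,0,0]]
  ]
}}

```text
clock: 18.27
tcp_pos: [0.444, -0.0207, 0.0625]
orientation: [-0.412, -0.574, -0.41, 0.577]
wrist_force: [-3.8, -10.5, -0.4]
finger_gap: 0.0231
```

```bash
python3 -c "
from h import *
st()"
```

```text
t 18.27 tcp [ 0.444  -0.0207  0.0625] local -158.71 1.19 62.54 F xyz_local -11.17 0.19 -0.41 gap 0.0231
```

Call:
{"name": "drive_tool", "arguments": {
  "plan": [
    [[0,0,0,0,0,0,0],[0,0,0,0,0,0,0],[0,0,0,0,0,0,0],[0,0,0,0,0,0,0],[0,0,0,0,0,0,0]]
  ]
}}

```text
clock: 18.68
tcp_pos: [0.444, -0.0208, 0.0625]
orientation: [-0.412, -0.574, -0.41, 0.577]
wrist_force: [-4.6, -11.0, -1.1]
finger_gap: 0.0232
```

```bash
python3 -c "
from h import *
err(-.1769,.0012,.0625,-1)"
```

```text
t 18.68 tcp [ 0.444  -0.0208  0.0625] local -158.74 1.2 62.52 F xyz_local -11.9 0.73 -1.1 gap 0.0232
shift cm [0.01 0.   1.82] rotvec deg [-0.09  0.27 -0.01] j [-0.224  0.195 -0.556  0.82  -0.005  1.678]
```

Call:
{"name": "drive_tool", "arguments": {
  "plan": [
    [[0,0,0.4,0,0,0,0],[0,0,0.5,0,0,0,0],[0,0,0.5,0,0,0,0],[0,0,0.4,0,0,0,0],[0,0,0.1,0,0,0,0]]
  ]
}}

```text
clock: 19.1
tcp_pos: [0.4384, -0.037, 0.0625]
orientation: [0.411, 0.576, 0.411, -0.575]
wrist_force: [0.9, 2.4, -2.9]
finger_gap: 0.0234
```

```bash
python3 -c "
from h import *
err(-.1768,.0012,.0625,-1)"
```

```text
t 19.1 tcp [ 0.4384 -0.037   0.0625] local -175.88 1.21 62.54 F xyz_local 2.58 -0.07 -2.9 gap 0.0234
shift cm [0.   0.   0.09] rotvec deg [-0.02 -0.04 -0.01] j [-2.670e-01  1.860e-01 -5.680e-01  8.170e-01  1.000e-03  1.634e+00]
```

Call:
{"name": "drive_tool", "arguments": {
  "plan": [
    [[0.02,0,0.05,0,0,0,0],[0,0,0.03,0,0,0,0],[0,0,0,0,0,0,0],[0,0,0,0,0,0,0],[0,0,0,0,0,0,0]]
  ]
}}

```text
clock: 19.52
tcp_pos: [0.4383, -0.0375, 0.0625]
orientation: [0.411, 0.576, 0.411, -0.575]
wrist_force: [-0.0, 2.4, 1.9]
finger_gap: 0.023
```

```bash
python3 -c "
from h import *
err(-.1768,.0012,.0625,-1)"
```

```text
t 19.52 tcp [ 0.4383 -0.0375  0.0625] local -176.4 1.16 62.54 F xyz_local 2.25 0.78 1.91 gap 0.023
shift cm [ 0.   -0.    0.04] rotvec deg [-0.01 -0.   -0.02] j [-0.268  0.186 -0.568  0.817 -0.     1.633]
```

Call:
{"name": "drive_tool", "arguments": {
  "plan": [
    [[-0.01,0,0.04,0,0,0,0],[0,0,0,0,0,0,0],[0,0,0,0,0,0,0],[0,0,-0.04,0,0,0,0],[0,0,0,0,0,0,0]]
  ]
}}

```text
clock: 19.93
tcp_pos: [0.4381, -0.0378, 0.0625]
orientation: [-0.411, -0.575, -0.411, 0.576]
wrist_force: [-0.2, -0.2, 0.8]
finger_gap: 0.0232
```

```bash
python3 -c "
from h import *
err(-.1768,.0012,.0625,-1)"
```

```text
t 19.93 tcp [ 0.4381 -0.0378  0.0625] local -176.74 1.2 62.53 F xyz_local -0.24 0.11 0.81 gap 0.0232
shift cm [ 0.   -0.    0.01] rotvec deg [-0.02  0.04 -0.01] j [-2.680e-01  1.860e-01 -5.680e-01  8.170e-01 -1.000e-03  1.633e+00]
```

Call:
{"name": "drive_tool", "arguments": {
  "plan": [
    [[0,0,0,0,0,0,0.4],[0,0,0,0,0,0,0.6],[0,0,0,0,0,0,0.9],[0,0,0,0,0,0,1],[0,0,0,0,0,0,1]]
  ],
  "squeeze": 20
}}

```text
clock: 20.35
tcp_pos: [0.4383, -0.0376, 0.0625]
orientation: [0.411, 0.576, 0.411, -0.575]
wrist_force: [0.4, 0.6, 0.2]
finger_gap: 0.0805
```

Call:
{"name": "drive_tool", "arguments": {
  "plan": [
    [[0,0,0,0,0,0,1],[0,0,0,0,0,0,1],[0,0,0,0,0,0,1],[0,0,0,0,0,0,1],[0,0,0,0,0,0,1]]
  ]
}}

```text
clock: 20.77
tcp_pos: [0.4381, -0.0375, 0.0624]
orientation: [0.411, 0.575, 0.411, -0.575]
wrist_force: [-0.2, 0.6, -0.5]
finger_gap: 0.0852
```

```bash
python3 - <<'E'
from h import *
import cv2
im=env.read_camera("wrist")[:,:,::-1].copy()
cv2.imwrite("pics/w4.png",cv2.resize(im,None,fx=1.5,fy=1.5,interpolation=cv2.INTER_CUBIC))
err(-.1768,.0012,.0625,-1)
E
```

```text
t 20.82 tcp [ 0.4381 -0.0375  0.0624] local -176.46 1.3 62.45 F xyz_local -0.02 0.82 -0.19 gap 0.0852
shift cm [-0.01  0.01  0.03] rotvec deg [-0.02 -0.   -0.  ] j [-0.268  0.186 -0.568  0.817  0.     1.633]
```

View pics/w4.png

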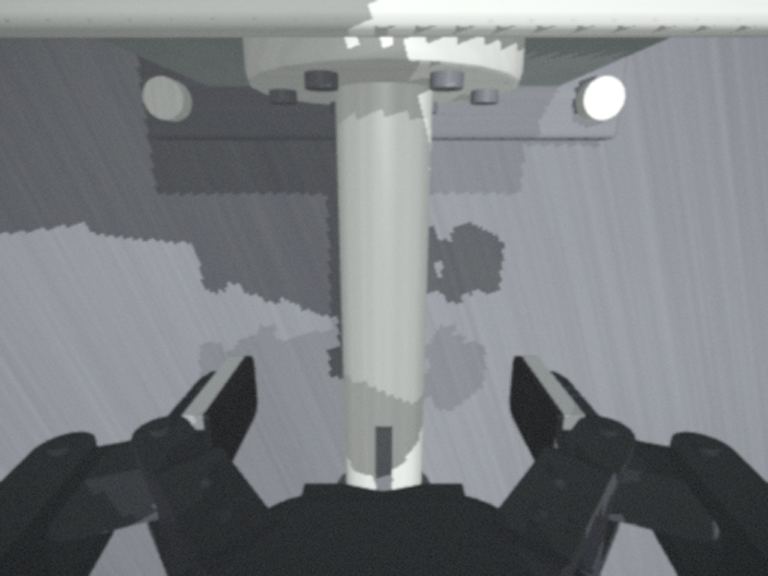

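The fingers are fully open and clear of the shaft. The keyway's near end is still at row 427, against 426 at grasping, so the shaft did not slip in the grip. Next I'll lift straight up.

Call:
{"name": "drive_tool", "arguments": {
  "plan": [
    [[-1.5,0,0,0,0,0,1],[-2.5,0,0,0,0,0,1],[-3,0,0,0,0,0,1],[-3,0,0,0,0,0,1],[-2,0,0,0,0,0,1]]
  ]
}}

```text
clock: 21.23
tcp_pos: [0.4388, -0.0377, 0.1851]
orientation: [0.412, 0.576, 0.41, -0.575]
wrist_force: [0.1, 0.1, 0.3]
finger_gap: 0.0856
```

Call:
{"name": "drive_tool", "arguments": {
  "plan": [
    [[-1,0,0,0,0,0,1],[0,0,0,0,0,0,1],[0,0,0,0,0,0,1],[0,0,0,0,0,0,1],[0,0,0,0,0,0,1]]
  ]
}}

```text
clock: 21.65
tcp_pos: [0.437, -0.0372, 0.1907]
orientation: [-0.41, -0.575, -0.412, 0.576]
wrist_force: [-0.2, 0.6, 0.4]
finger_gap: 0.0855
```

```bash
python3 - <<'E'
from h import *
import cv2
s,R=st();tp=s["tcp_pos"]
im=env.read_camera("wrist")[:,:,::-1].copy()
cv2.imwrite("pics/w5.png",cv2.resize(im,None,fx=1.5,fy=1.5,interpolation=cv2.INTER_CUBIC))
m=env.camera_model("wrist");T=m["T_tool_cam"];K=m["camera_matrix"]
def pj(P):
    q=K@(T[:3,:3].T@(R.T@(P-tp)-T[:3,3]));return q[:2]/q[2]*1.5
for r in(5,7,9,11,13):print(r,pj(G-(.204+r/1e3)*X+[0,0,.0975]).round(1))
im=env.read_camera("scene")[:,:,::-1].copy()
cv2.imwrite("pics/s5.png",cv2.resize(im,None,fx=1.5,fy=1.5))
E
```

```text
t 21.65 tcp [ 0.437  -0.0372  0.1907] local -176.56 2.44 190.74 F xyz_local 0.51 0.42 0.44 gap 0.0855
5 [387.1 343.1]
7 [387.  346.2]
9 [387.  349.3]
11 [387.  352.3]
13 [387.  355.4]
```

View pics/w5.png

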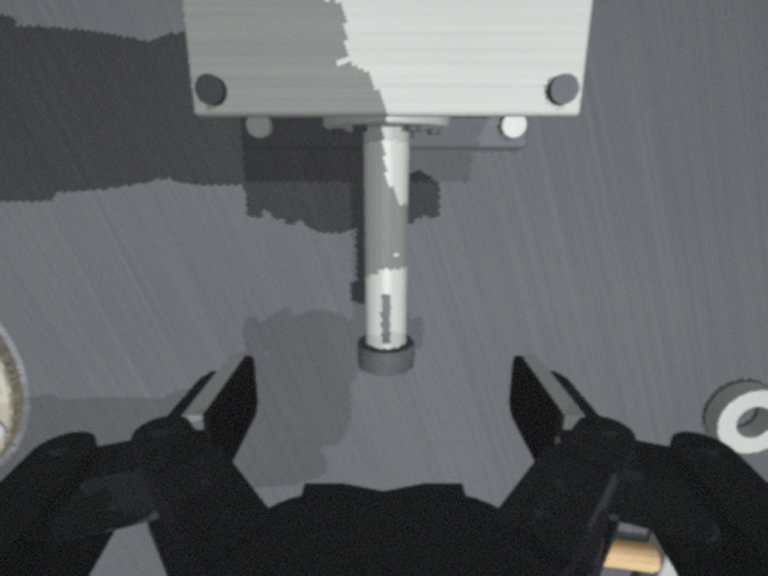

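View pics/s5.png

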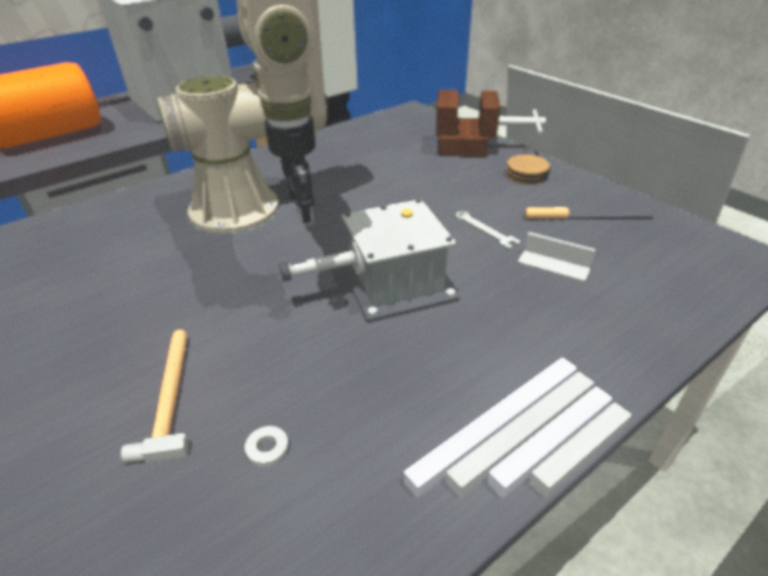

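The wrist view shows the shaft free of the raised gripper, with the collar's near edge at about row 346, which matches the predicted position about 9 mm out from where it started. The scene view shows the hammer, wrench, bearing and offcut where they were.

```bash
python3 -c "
from h import *
st();print(env.hand_in())"
```

```text
t 21.75 tcp [ 0.4373 -0.0373  0.1911] local -176.54 2.15 191.12 F xyz_local 0.64 0.52 0.18 gap 0.0856
the job is handed in; nothing more can be done
None
```

I felt both stops, set the shaft half-way between them, let go of it and handed the job in at 21.75 s. The hand-in gave no verdict.

- **Outer stop:** I pulled with about 10.5 N and held it for about 0.8 s. The tool stood at −194.8 mm along the gearbox x axis.
- **Inner stop:** I pushed with about 9–10 N, then 11–12 N, for about 0.8 s each. The tool stood at −158.7 mm. Free float works out at about 33.5 mm.
- **Middle:** The middle of those two positions is −176.8 mm, and I released at −176.7 mm with almost no load on the shaft.

**Last checks:**
- The keyway sat at the same place between the fingers before and after, so the shaft did not slip in the grip.
- The collar in the last wrist picture agrees with the set position to within a few mm, which is as close as I could read it.
- The gripper is open and clear above the shaft, and the other things on the bench look undisturbed.

**Disagreements:**
- The cover plate measured about 128 mm high, not 140 mm. The shaft height agreed in both cameras.
- The gripper read a 23 mm gap on the 25 mm shaft.
- When the fingers first closed there was a brief sideways force of about 13 N, with about 10 N upward. I took both out before pulling.

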